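# Read a valve cartridge's code plate, then hold the cartridge poised over its studs

## Task

Turn the flanged valve cartridge where it stands, upright on the bench, until its code plate squarely faces the window of the code reader, and keep it still there for a second. Then carry it over the row of stock, without disturbing anything in the row, to the valve block that has two bare upright studs (not the one closed with a blanking plate), and stop with it upright and still about a centimetre above the stud tips, its two flange holes in line with the studs, so that it could be lowered straight on; it must never touch either block. Finish while holding it there in the gripper: do not lower it or let go.

Things in the scene. Friction and masses are not known exactly. Their poses are not given: they have to be found in the camera images.
- cartridge_center (a point): Loose valve cartridge, 0.25 to 0.5 kg, standing on its flange in front of the reader; point on its axis half-way up, 57.5 mm above its underside (115 mm tall). z up, x out through the code plate. Round body, its head a plain cylinder 42 mm across from 66 to 112 mm up: grip there, from above, at any yaw. It starts turned 0.6 to 1.7 rad clockwise, seen from above, from facing the reader.
- cartridge_foot (a point): Centre of the underside of the cartridge's flange, on its axis; axes as cartridge_center. The flange is 52 (x) x 96 (y) x 10 mm with two 16 mm through holes at y = +32 and -32 mm.
- cartridge_plate (a point): Centre of the code plate's face on the cartridge's side: upright, 26 mm wide, 30 mm high, pale with small dark squares, 22 mm out from the axis along the cartridge's x, 38 mm above its underside. A dark rib on the cartridge's top, 4 mm high, runs from the axis towards the plate's side.
- reader_lens (a point): Centre of the round glass window of the code reader, a fixed grey block 56 x 62 x 60 mm on a thin base; 36 mm above the bench. The reader's x axis points from the window back into the block (the window looks along -x), so a plate facing it squarely has the cartridge's x along the reader's x. The cartridge starts with its axis 100 to 111 mm in front of the window.
- stud_mid (a point): Point midway between the tips of the two studs of the target valve block, 70 mm above the bench. The block is fixed, 80 (x) x 110 (y) x 45 mm, with an open port on top and two bare upright studs 8 mm thick, 25 mm long, at y = +32 and -32 mm. z up, y along the line through the studs. The cartridge fits either way round.
- blank_top (a point): The other valve block, of the same size and fixed, its port closed by a blanking plate with two low screw heads; this point is the centre of its top at the height of the screw heads, 63 mm above the bench. Not the target.
- cartridge: The cartridge as a whole; origin at the centre of its underside, axes as for cartridge_center.
- valve_block: The target valve block as a whole; origin at the centre of its underside, axes as for stud_mid.
- blanked_block: The blanked block as a whole; origin at the centre of its underside.
- pbox_d_mid (a point): Loose bystander in the row of stock between reader and valve blocks: small brown carton 61x85x51 mm, the middle of the row; the point is its centre, half-way up.
- pbox_b_mid (a point): Loose bystander in the row of stock between reader and valve blocks: small pale carton 61x58x63 mm, the end of the row nearest the robot; the point is its centre, half-way up.
- die_2_mid (a point): Loose bystander in the row of stock between reader and valve blocks: grey steel wedge-shaped die segment 37x36x56 mm, standing in the row; the point is its centre, half-way up.
- pbox_e_mid (a point): Loose bystander in the row of stock between reader and valve blocks: small brown carton 56x70x66 mm, in the row; the point is its centre, half-way up.
- degreaser_mid (a point): Loose bystander in the row of stock between reader and valve blocks: spray can 55 mm across, 198 mm tall, standing at the far end of the row; the point is its centre, half-way up.
Not all that is in view belongs to the job. Leave any red look-alike of the cartridge alone.

How it is judged:
By the outcome, as a careful person would: the job done as asked, in the order asked, and still so for the second after the job is handed in, while the arm keeps its last pose, push and grip.
It also fails if it takes over 58 s, if anything falls off the work surface, if the arm or the gripper's body presses on something with over 40 N, if the wrist force passes 120 N, or if a joint passes its speed limit or range.

## Robot

A 6-joint arm with a two-finger parallel gripper is mounted at the origin on a cart in front of the work surface, level with it; the furniture and walls round the work are solid. World frame = base frame: x ahead of the robot, y to its left, z up, the work surface at z = 0. Lengths are in mm, angles in rad, forces in N, time in s.
With the tool pointing down it reaches from about 275 to 750 mm from the base axis. Payload 10.2 kg.
Tool frame: the origin (TCP) lies midway between the tips of the shut fingers; the grasp point (between the pads) lies 19 mm behind it; z points along the fingers, y is the line along which they close (so a half turn about z gives the same grasp; the last joint's range is limited). The gripper opens to 85 mm and grips with 20 to 120 N. Pads are 22 mm wide; open, the fingers measure 114 mm over their backs; the gripper's body (76 mm by 85 mm) begins 54 mm behind the grasp point. The pads swing forward as they close: fully open they stand 13 mm farther back than shut.
Start: joints at [1.111, 0.313, 1.498, -0, 1.331, -0.223], TCP at [123.174, 510.352, 231.294] pointing down, gripper open.
Joint ranges: [-2.94, 2.94], [-0.97, 2.17], [0.19, 2.56], [-1.23, 4.37], [0.02, 3.11], [-2.88, 2.88]. Speed limits (rad/s): [2.39, 2.39, 3.01, 3.14, 3.14, 3.14].

## Interface

Orientations are given as a unit quaternion [w, x, y, z].
In Python, from rig import ctrl gives the robot as it stands.
- The arm moves only by the tool send_rows, never from a script. Its argument "targets" is a list of rows, each a list of 7 numbers: the closure, from -1 (fully open) to 1 (shut), so that 0 is half open, then the shift along the tool's x, y, z in m, then the turn, a rotation vector about the tool's x, y, z in rad. In form: [[claw, dx, dy, dz, ax, ay, az], ...]. A call has exactly 10 rows; each row shifts and turns the commanded pose from where the row before left it, along the tool's axes as they then stand; what a row does not reach is not made up. A row lasts 1/8 s, in which the tool goes at most 62.5 mm and 10.7 degrees, less where a joint would pass 70% of its speed; a pose out of reach is approached as far as the arm can. A call with a gripper value outside its range is refused whole. The fingers move at their own pace and stop on an object; "squeeze" is the grip in N (left out, the last holds). Time passes only in rows, so rows that do not move let the fingers close, or fill a call up. It gives the time, the measured TCP pose, the force, the opening and the grip force at its end, in the units of the state.
- ctrl.sense(): the state, without advancing time (a new reading comes with each control period).
- ctrl.capture(name): name is "scene" or "top" or "wrist"; returns a dict with "img" (480x640x3 uint8, red, green, blue), "camera_matrix" (3x3 intrinsics, pixels), "R" (3x3) and "t" (3): a world point X has camera coordinates R X + t. Camera axes: x right, y down, z forward; pixel columns grow to the right and rows downward; lengths in mm; the calibration is good to about 2 mm. A picture is of the moment at which its call begins. There is no depth.
- ctrl.finish_job(): hands the job in; it is judged then, once.
Trained networks look in a picture, given as the dict that the camera call returned (one of the last four; its "shot" number tells which), for a name from the list of things; names that differ only in an ending like _2 or _b are one class to them, and where a whole thing is asked for, a point or a joint stands for the part that bears it (a point fixed in the world has none). Each returns a list of dicts, best first, with "score" (0 to 1); they miss things now and then, are a little off and sometimes report something else, mostly with a low value. They report only what shows in the picture. A call takes as long as a camera call. They do not tell look-alikes from the thing itself.
- ctrl.boxes_of(query, picture): "extent" ([left, top, width, height] in pixels, round what is visible of it).
- ctrl.landmark_of(query, picture): "point" ([column, row] in pixels: a listed point, or the origin of a listed thing).
The state is a dict: "time_s": time; "joints": joint angles; "dq": joint speeds; "tau": joint torques, N m; "eef_pos": TCP position; "ee_rot": TCP orientation; "force": force on the tool from outside, world axes, zero at the start; "wrist_torque": the same for the moment, N m; "grip_width": opening from 0.0 (shut) to 1.0 (fully open); "grip_force": force on a finger pad.
Only numpy, scipy, OpenCV 4.12 (cv2) and the standard library are available. Lean on these libraries where they do the work, as an engineer would, in place of code of your own. Each camera call takes 0.05 s, during which the arm holds its last target. There are 200 camera calls.

## Working session

There is one attempt and no reset: what is moved stays moved. The work goes in short steps, Python scripts to look and compute and a tool call to move; the robot and the scene stay as the last step left them, time stands still between calls to the robot, and variables do not carry over. Pictures are saved under pics/ and viewed, at most 10 in all, crops included, and the job is handed in when it is done.

Besides the shell and the picture viewer there is one more tool, called as name(argument=value, ...) on one line, values as JSON. send_rows: Moves the arm, as the interface text tells. Its arguments: {"type":"object","properties":{"targets":{"type":"array"},"squeeze":{"type":"number"}},"required":["targets"]}

```bash
mkdir -p pics; ls; cat > h.py <<'E'
import numpy as np, cv2, json
from rig import ctrl
from scipy.spatial.transform import Rotation as Ro
def save(p,n): cv2.imwrite('pics/'+n+'.png',cv2.cvtColor(p['img'],cv2.COLOR_RGB2BGR))
def P(p): return np.array(p['camera_matrix'])@np.c_[np.array(p['R']),np.array(p['t'])]
def proj(p,X): v=P(p)@np.r_[X,1]; return v[:2]/v[2]
def onz(p,uv,z):
    R=np.array(p['R']);c=-R.T@np.array(p['t']);d=R.T@np.linalg.solve(np.array(p['camera_matrix']),[*uv,1]);return c+d*(z-c[2])/d[2]
def tri(ps,uvs):
    A=np.vstack([np.outer(u,P(p)[2])-P(p)[:2] for p,u in zip(ps,uvs)]);_,_,v=np.linalg.svd(A);return v[-1][:3]/v[-1][3]
E
python3 - <<'E'
from h import *
ps={n:ctrl.capture(n) for n in('scene','top','wrist')}
print(ctrl.sense())
for n,p in ps.items():
    save(p,n+'0')
    print(n,'cam',-np.array(p['R']).T@p['t'])
zs=dict(cartridge_center=57.5,cartridge_foot=0,cartridge_plate=38,reader_lens=36,stud_mid=70,blank_top=63,pbox_d_mid=25,die_2_mid=28,degreaser_mid=99)
for q,z in zs.items():
  for n in ps:
    print(q,n,[(np.round(d['score'],2),np.round(d['point']),np.round(onz(ps[n],d['point'],z)[:2])) for d in ctrl.landmark_of(q,ps[n])[:4]])
E
```

```text
pics
{'time_s': 0.15, 'joints': array([ 1.11059888e+00,  3.13343350e-01,  1.49825933e+00,  1.47129197e-05,
        1.33100539e+00, -2.23429330e-01]), 'dq': array([ 3.31537381e-05, -8.14839546e-04, -1.74743949e-03, -1.51442112e-03,
       -4.79649065e-04,  9.83885581e-05]), 'tau': array([ 3.09900810e-03, -4.12362957e+01, -2.59795797e+01, -4.34586366e-05,
        3.20313600e-03, -5.87652926e-05]), 'eef_pos': array([123.08023376, 510.16988525, 230.85656264]), 'ee_rot': array([-1.76913722e-04,  1.18109452e-01,  9.93000453e-01, -4.75941932e-04]), 'force': array([-0.04948208,  0.72769694,  0.47026761]), 'wrist_torque': array([-0.03086105, -0.04189584,  0.02640011]), 'grip_force': 0.0, 'grip_width': 0.9964531228606787}
scene cam [-343.874468   -743.81889732  758.21110841]
top cam [ 427.63526868   31.53247524 1349.53305472]
wrist cam [ 49.07980398 528.17864658 373.43784712]
cartridge_center scene [(np.float64(0.83), array([281., 231.]), array([612., 149.])), (np.float64(0.28), array([229., 224.]), array([562., 278.]))]
cartridge_center top [(np.float64(0.9), array([173., 298.]), array([473.,
[... 1104 characters left out ...]
np.float64(0.94), array([432., 288.]), array([ 610., -268.]))]
blank_top top [(np.float64(0.65), array([456., 234.]), array([ 606., -261.]))]
blank_top wrist []
pbox_d_mid scene [(np.float64(0.64), array([322., 272.]), array([568., -14.]))]
pbox_d_mid top [(np.float64(0.77), array([336., 254.]), array([567., -13.]))]
pbox_d_mid wrist []
die_2_mid scene [(np.float64(0.67), array([302., 284.]), array([498., -11.]))]
die_2_mid top [(np.float64(0.47), array([336., 253.]), array([569., -13.]))]
die_2_mid wrist []
degreaser_mid scene [(np.float64(0.96), array([378., 230.]), array([694., -78.]))]
degreaser_mid top [(np.float64(0.76), array([363., 183.]), array([705., -67.]))]
degreaser_mid wrist []
```

View pics/scene0.png

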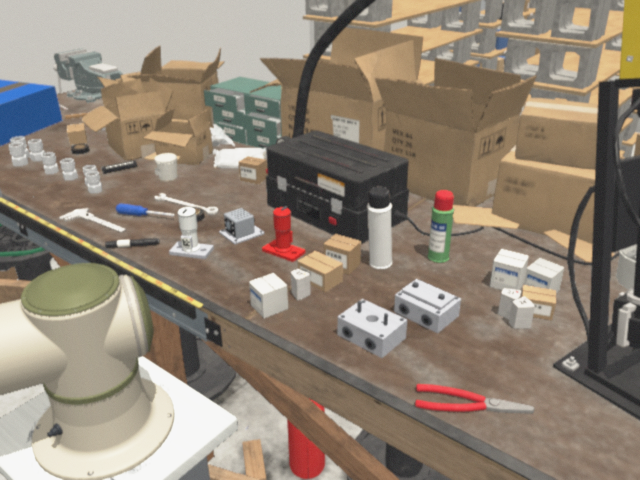

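View pics/top0.png

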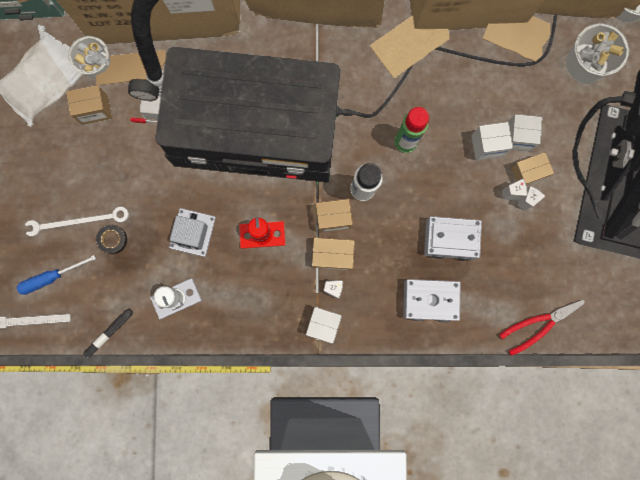

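The white cartridge is at (173,298) in the top view and the red look-alike at (262,232). The reader is the grey block at (192,231). The studded block is at (433,299), and the blanked one at (453,237). The row of stock runs x≈320–365 in pixels between them. Next I'll plan a wrist view over the cartridge and reader.

```bash
cat >> h.py <<'E'
def pose():
    s=ctrl.sense(); q=s['ee_rot']; return np.array(s['eef_pos']),Ro.from_quat(np.r_[q[1:],q[0]])
def delta(target,yaw=None):
    """tool-frame shift (m) and turn to reach target TCP with tool down, tool-x heading yaw (world)"""
    p,R=pose(); h=np.arctan2(*R.as_matrix()[[1,0],0])
    sh=R.inv().apply(np.array(target)-p)/1000
    Rt=Ro.from_euler('z',h if yaw is None else yaw)*Ro.from_euler('x',np.pi)
    return np.round(sh,4),np.round((R.inv()*Rt).as_rotvec(),4),'heading',round(h,4)
E
python3 - <<'E'
from h import *
p=ctrl.capture('wrist'); t,R=pose()
print(p['camera_matrix'],R.as_matrix().round(3)); Rc=np.array(p['R']); c=-Rc.T@p['t']
print('cam in tool',R.inv().apply(c-t).round(1),'cam axes in tool',(Rc@R.as_matrix()).round(3))
for T in ([430,330,280],[460,330,280],[480,310,300],[500,310,300]):
  c2=c-t+np.array(T); q=dict(p); q['t']=-Rc@c2
  print(T,delta(T),[proj(q,X).round() for X in ([475,328,0],[475,328,115],[600,300,0],[600,300,60])])
E
```

```text
[[331.16848493   0.         319.70498339]
 [  0.         331.16848493 239.05119132]
 [  0.           0.           1.        ]] [[-0.972  0.235 -0.   ]
 [ 0.235  0.972 -0.   ]
 [ 0.    -0.    -1.   ]]
cam in tool [  76.2    0.  -142.6] cam axes in tool [[ 0.     1.     0.   ]
 [-0.955  0.001 -0.297]
 [-0.297 -0.     0.955]]
[430, 330, 280] (array([-0.3406, -0.1033, -0.0487]), array([-0., -0.,  0.]), 'heading', np.float64(2.9048)) [array([326., 231.]), array([328., 263.]), array([327., 316.]), array([328., 341.])]
[460, 330, 280] (array([-0.3697, -0.0963, -0.0487]), array([-0., -0.,  0.]), 'heading', np.float64(2.9048)) [array([321., 209.]), array([321., 235.]), array([322., 298.]), array([323., 321.])]
[480, 310, 300] (array([-0.3939, -0.1111, -0.0687]), array([-0., -0.,  0.]), 'heading', np.float64(2.9048)) [array([332., 189.]), array([336., 206.]), array([332., 277.]), array([334., 296.])]
[500, 310, 300] (array([-0.4133, -0.1064, -0.0687]), array([-0., -0.,  0.]), 'heading', np.float64(2.9048)) [array([329., 174.]), array([332., 186.]), array([329., 264.]), array([331., 282.])]
```

send_rows(targets=[[-1,-0.034,-0.0103,-0.003,0,0,0],[-1,-0.034,-0.0103,-0.003,0,0,0],[-1,-0.034,-0.0103,-0.003,0,0,0],[-1,-0.034,-0.0103,-0.003,0,0,0],[-1,-0.034,-0.0103,-0.003,0,0,0],[-1,-0.034,-0.0103,-0.003,0,0,0],[-1,-0.034,-0.0103,-0.003,0,0,0],[-1,-0.034,-0.0103,-0.003,0,0,0],[-1,-0.034,-0.0103,-0.003,0,0,0],[-1,-0.034,-0.0103,-0.003,0,0,0]])

```text
time_s: 2.8
eef_pos: [430.5, 329.8, 261.4]
ee_rot: [0.0, 0.118, 0.993, 0.0]
force: [-0.3, 1.1, 0.0]
grip_width: 1.002
grip_force: 0.0
```

```bash
python3 - <<'E'
from h import *
p=ctrl.capture('wrist'); save(p,'w1'); print(pose()[0])
np.save('w1.npy',p,allow_pickle=True)
big=cv2.resize(p['img'][150:400,180:480],None,fx=2.6,fy=2.4)[...,::-1]; cv2.imwrite('pics/w1c.png',big)
zs=dict(cartridge_center=57.5,cartridge_foot=0,cartridge_plate=38,reader_lens=36)
for q,z in zs.items():
    print(q,[(np.round(d['score'],2),np.round(d['point'],1),np.round(onz(p,d['point'],z)[:2],1)) for d in ctrl.landmark_of(q,p)[:4]])
E
```

```text
[433.57964617 327.74699257 261.43310796]
cartridge_center [(np.float64(0.96), array([213.6, 378.8]), array([609.6, 148.8]))]
cartridge_foot [(np.float64(0.92), array([221.2, 353.6]), array([612.8, 140.6])), (np.float64(0.69), array([324.3, 231. ]), array([469.7, 326.2]))]
cartridge_plate [(np.float64(0.78), array([226.2, 383.9]), array([635.6, 151.3])), (np.float64(0.76), array([318.5, 227.2]), array([453.1, 322.8]))]
reader_lens [(np.float64(0.61), array([326.5, 319.5]), array([573. , 304.1]))]
```

View pics/w1c.png

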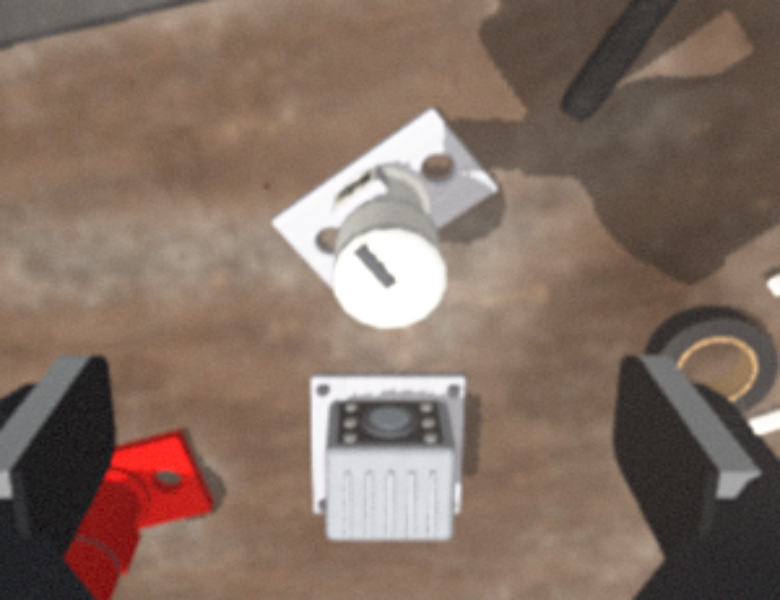

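The crop shows the cartridge head at (390,278), the rib pointing up-left, and flange holes at (438,166) and (328,238). The reader is below, lens at (387,420), with its base's front edge running (311,377)–(466,376). The red look-alike is at lower left.

```bash
python3 - <<'E'
from h import *
p=np.load('w1.npy',allow_pickle=True).item()
f=lambda x,y,z: onz(p,(180+x/2.6,150+y/2.4),z)[:2]
hd=lambda a,b: np.arctan2(*(b-a)[::-1]).round(3)
A,B,C=f(432,108,10),f(498,186,10),f(274,220,10)
print('flange corners',A,B,C,'sizes',np.linalg.norm(A-B),np.linalg.norm(A-C),'centre',(B+C)/2,'ydir',hd(C,A),'xdir',hd(B,A))
h1,h2=f(438,166,10),f(328,238,10); print('holes',h1,h2,np.linalg.norm(h1-h2),'mid',(h1+h2)/2,'ydir',hd(h2,h1))
print('head',f(390,278,112),'rib',hd(f(393,282,115),f(362,248,115)))
L=f(387,420,36);print('lens',L)
bl,br,bl2,br2=f(311,377,3),f(466,376,3),f(313,512,3),f(460,510,3)
print('base',bl,br,'front dir',hd(br,bl),hd(bl,bl2),hd(br,br2))
t=[f(328,447,60),f(452,447,60),f(330,540,60),f(450,540,60)];print('top',t,hd(t[1],t[0])-1.571,hd(t[3],t[2])-1.571,hd(t[0],t[2]),hd(t[1],t[3]))
s=ctrl.boxes_of('reader_lens',p)if 0 else 0
E
```

```text
flange corners [429.43979238 362.46821393] [476.16434219 384.38449188] [468.99670341 276.2784648 ] sizes 51.60917354652921 94.83365470882876 centre [472.5805228  330.33147834] ydir 2.001 xdir -2.703
holes [459.17196495 358.93584911] [484.67544313 299.06871114] 65.07304824198013 mid [471.92370404 329.00228013] ydir 1.974
head [472.95083534 329.50523602] rib -2.708
lens [581.37649529 305.2293662 ]
base [565.32902923 269.1720046 ] [583.61256905 347.83808769] front dir -1.799 -0.242 -0.238
top [array([575.30383608, 278.10094832]), array([588.66598419, 333.63063269]), array([629.5532848 , 265.32185333]), array([643.02131859, 321.30679269])] -3.378 -3.378 -0.231 -0.223
```

```bash
python3 - <<'E'
from h import *
p=np.load('w1.npy',allow_pickle=True).item(); s=ctrl.capture('scene');t=ctrl.capture('top')
c=[cv2.resize(a,(390,400),interpolation=cv2.INTER_CUBIC) for a in (p['img'][190:290,280:378],s['img'][195:265,155:223])]
cv2.imwrite('pics/z.png',np.hstack(c)[...,::-1])
print(proj(s,[472.5,329.5,115]),proj(s,[452.5,321,38]))
E
```

```text
[185.31099613 210.28459709] [184.9825176  242.53436759]
```

View pics/z.png

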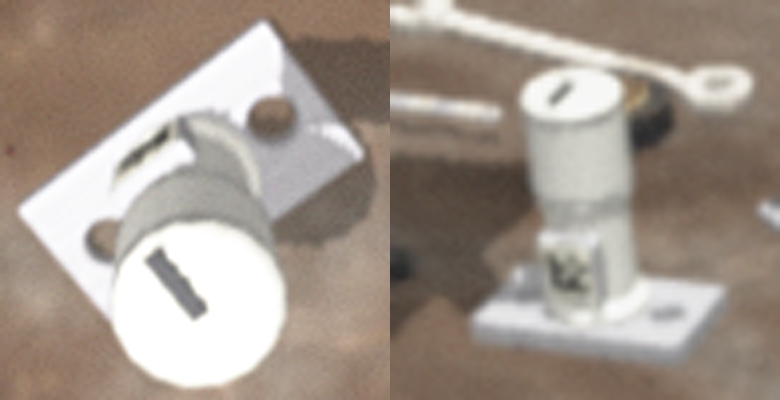

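The enlarged crop confirms it. The rib and the code plate with dark squares both point away from the reader, at heading ≈ -2.71, while the reader's x is at ≈ -0.234. So the turn needed is about 2.48 rad counter-clockwise, more than the text's stated range, and I trust the two views that agree. I'll pick a grasp heading of ≈0.3 so joint 6 has room for the whole turn.

```bash
python3 - <<'E'
from h import *
print(delta([472.5,329.5,215],0.3), ctrl.sense()['joints'])
E
```

```text
(array([-0.0429,  0.0088,  0.0463]), array([-3.0000e-04, -1.0000e-04,  2.6058e+00]), 'heading', np.float64(2.9058)) [ 4.40970264e-01  3.30238729e-01  1.39544396e+00  1.62910254e-04
  1.41605775e+00 -8.94096830e-01]
```

send_rows(targets=[[-1,-0.0145,0.003,0.0155,0,0,0],[-1,-0.0145,0.003,0.0155,0,0,0],[-1,-0.014,0.003,0.0155,0,0,0],[-1,0,0,0,0,0,0.175],[-1,0,0,0,0,0,0.175],[-1,0,0,0,0,0,0.175],[-1,0,0,0,0,0,0.175],[-1,0,0,0,0,0,0.175],[-1,0,0,0,0,0,0.175],[-1,0,0,0,0,0,0.175]])

```text
time_s: 4.4
eef_pos: [474.0, 328.9, 213.6]
ee_rot: [-0.0, 0.67, 0.743, -0.001]
force: [0.0, -0.4, 0.4]
grip_width: 0.999
grip_force: 0.0
```

send_rows(targets=[[-1,0,0,0,0,0,0.175],[-1,0,0,0,0,0,0.175],[-1,0,0,0,0,0,0.175],[-1,0,0,0,0,0,0.175],[-1,0,0,0,0,0,0.175],[-1,0,0,0,0,0,0.175],[-1,0,0,0,0,0,0.175],[-1,0,0,0,0,0,0.175],[-1,0,0,0,0,0,0.175],[-1,0,0,0,0,0,0]])

```text
time_s: 5.65
eef_pos: [473.9, 329.0, 213.8]
ee_rot: [0.0, 0.999, 0.053, -0.001]
force: [-0.0, -0.4, 0.3]
grip_width: 1.0
grip_force: 0.0
```

```bash
python3 - <<'E'
from h import *
p=ctrl.capture('wrist'); np.save('w2.npy',p,allow_pickle=True); q=np.load('w1.npy',allow_pickle=True).item()
print(delta([472.5,329.5,68],0.1),pose()[0],ctrl.sense()['joints'].round(3))
for n in('cartridge_foot','cartridge_center','reader_lens'):
  print(n,[(round(d['score'],2),np.round(d['point'])) for d in ctrl.landmark_of(n,p)[:3]])
X=np.array([472.5,329.5]);c,s=np.cos(-2.711),np.sin(-2.711)
W=lambda x,y,z:np.r_[X+[c*x-s*y,s*x+c*y],z]
im=p['img'].copy()
for a in[W(26,48,10),W(26,-48,10),W(-26,48,10),W(-26,-48,10),W(0,32,10),W(0,-32,10),W(0,0,112),W(22,0,38)]+[W(21*np.cos(t),21*np.sin(t),112) for t in np.arange(0,6.2,.3)]:
  u=proj(p,a); cv2.circle(im,tuple(int(round(v*8)) for v in u),8,(255,0,0),-1,shift=3)
u=proj(p,[472,329,50]).astype(int);print(u)
im=im[max(0,u[1]-130):u[1]+130,max(0,u[0]-160):u[0]+160]
cv2.imwrite('pics/w2c.png',cv2.resize(im,None,fx=2.3,fy=2.3,interpolation=cv2.INTER_CUBIC)[...,::-1])
E
```

```text
(array([-0.0011, -0.0007,  0.1459]), array([0.0003, 0.0009, 0.0081]), 'heading', np.float64(0.1081)) [473.80918696 328.98083972 213.94654762] [ 0.404  0.441  1.361 -0.     1.341  1.867]
cartridge_foot [(0.87, array([319., 211.])), (0.87, array([520.,  95.]))]
cartridge_center [(0.66, array([317., 222.]))]
reader_lens [(0.8, array([356., 103.]))]
[319 221]
```

View pics/w2c.png

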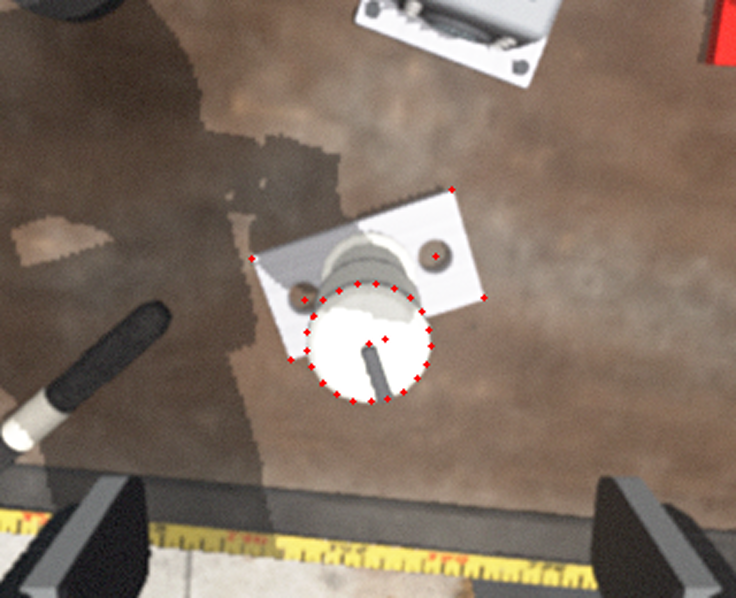

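The model overlay, with flange at z=10 and head at z=112, matches the opposite view to about 1 mm: head rim around (368,343), holes at (305,299) and (435,256). So the cartridge pose is confirmed. The descent is next.

send_rows(targets=[[-1,-0.001,-0.0007,0.018,0,0,0],[-1,0,0,0.018,0,0,0],[-1,0,0,0.018,0,0,0],[-1,0,0,0.018,0,0,0],[-1,0,0,0.018,0,0,0],[-1,0,0,0.018,0,0,0],[-1,0,0,0.018,0,0,0],[-1,0,0,0.018,0,0,0],[-1,0,0,0.001,0,0,0],[-1,0,0,0,0,0,0]])

```text
time_s: 7.1
eef_pos: [472.7, 329.9, 70.4]
ee_rot: [-0.0, 0.999, 0.053, 0.0]
force: [-0.2, -0.2, -0.6]
grip_width: 0.998
grip_force: 0.0
```

```bash
python3 - <<'E'
from h import *
print(delta([472.5,329.5,68],0.1))
p=np.load('w2.npy',allow_pickle=True).item()
f=lambda x,y,z: onz(p,(159+x/2.3,91+y/2.3),z)[:2]
a,b=f(357,20,3),f(525,86,3);print(a,b,np.arctan2(*(b-a)[::-1])+np.pi/2)
E
```

```text
(array([-0.0003,  0.0003,  0.0024]), array([-0.0003, -0.0009,  0.0055]), 'heading', np.float64(0.1055))
[582.35770144 345.84511128] [563.46597122 269.59945785] -0.24288299985356998
```

send_rows(targets=[[0,0,0,0,0,0,0],[0.2,0,0,0,0,0,0],[0.5,0,0,0,0,0,0],[1,0,0,0,0,0,0],[1,0,0,0,0,0,0],[1,0,0,0,0,0,0],[1,0,0,0,0,0,0],[1,0,0,0,0,0,0],[1,0,0,0,0,0,0],[1,0,0,0,0,0,0]], squeeze=50)

```text
time_s: 8.35
eef_pos: [472.6, 329.7, 70.4]
ee_rot: [0.0, 0.999, 0.052, 0.0]
force: [-2.2, -2.5, 5.2]
grip_width: 0.482
grip_force: 50.9
```

send_rows(targets=[[1,0,0,0,0,0,-0.165],[1,0,0,0,0,0,-0.165],[1,0,0,0,0,0,-0.165],[1,0,0,0,0,0,-0.165],[1,0,0,0,0,0,-0.165],[1,0,0,0,0,0,-0.165],[1,0,0,0,0,0,-0.165],[1,0,0,0,0,0,-0.165],[1,0,0,0,0,0,-0.165],[1,0,0,0,0,0,-0.165]])

```text
time_s: 9.6
eef_pos: [472.6, 330.1, 70.4]
ee_rot: [-0.0, 0.637, 0.771, 0.001]
force: [-0.2, 0.4, 5.1]
grip_width: 0.479
grip_force: 50.7
```

send_rows(targets=[[1,0,0,0,0,0,-0.165],[1,0,0,0,0,0,-0.165],[1,0,0,0,0,0,-0.165],[1,0,0,0,0,0,-0.165],[1,0,0,0,0,0,-0.165],[1,0,0,0,0,0,0],[1,0,0,0,0,0,0],[1,0,0,0,0,0,0],[1,0,0,0,0,0,0],[1,0,0,0,0,0,0]])

```text
time_s: 10.85
eef_pos: [472.7, 329.9, 70.4]
ee_rot: [0.0, 0.277, 0.961, 0.0]
force: [-0.8, 0.3, 5.1]
grip_width: 0.481
grip_force: 50.9
```

```bash
python3 - <<'E'
from h import *
t,R=pose(); h=delta([472.5,329.5,68])[3]; print(t,delta([472.5,329.5,70.4],0.1055+2.476),ctrl.sense()['joints'].round(3))
ps={n:ctrl.capture(n) for n in('wrist','top','scene')}
np.save('w3.npy',ps,allow_pickle=True)
X=np.array([472.5,329.5]);c,s=np.cos(-.235),np.sin(-.235)
W=lambda x,y,z:np.r_[X+[c*x-s*y,s*x+c*y],z]
out=[]
for n,(w,h_) in dict(wrist=(120,90),top=(40,30),scene=(40,30)).items():
  p=ps[n]; u=proj(p,[472,329,10]); k=400/(2*w)
  M=np.float32([[k,0,200-k*u[0]],[0,k,200-k*u[1]]]); im=cv2.warpAffine(p['img'],M,(400,400),flags=cv2.INTER_CUBIC)
  for a in[W(26,48,10),W(26,-48,10),W(-26,48,10),W(-26,-48,10),W(0,32,10),W(0,-32,10)]:
    v=M@np.r_[proj(p,a),1]; cv2.circle(im,tuple(int(round(i)) for i in v),3,(255,0,0),-1)
  out.append(im)
cv2.imwrite('pics/w3.png',np.hstack(out[:2])[...,::-1]);cv2.imwrite('pics/w3s.png',out[2][...,::-1])
E
```

```text
[472.66456887 329.91033161  70.3892311 ] (array([-0.0001, -0.0004, -0.    ]), array([ 0.0009,  0.0007, -0.0022]), 'heading', np.float64(2.5793)) [ 0.406  0.592  1.525 -0.     1.023 -0.602]
```

View pics/w3.png

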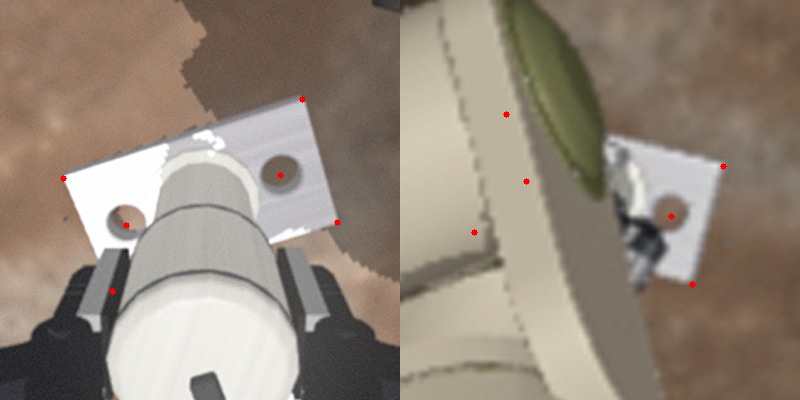

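The wrist view shows the plate side turned to the reader, with flange corners and holes on the predicted dots to about 1 px. It stays still for more than a second while I measure the stud block.

send_rows(targets=[[1,0,0,0,0,0,0],[1,0,0,0,0,0,0],[1,0,0,0,0,0,0],[1,0,0,0,0,0,0],[1,0,0,0,0,0,0],[1,0,0,0,0,0,0],[1,0,0,0,0,0,0],[1,0,0,0,0,0,0],[1,0,0,0,0,0,0],[1,0,0,0,0,0,0]])

```text
time_s: 12.25
eef_pos: [472.7, 329.9, 70.4]
ee_rot: [0.0, 0.277, 0.961, 0.0]
force: [0.1, 0.3, 5.2]
grip_width: 0.479
grip_force: 50.9
```

```bash
python3 - <<'E'
from h import *
a=np.load('w3.npy',allow_pickle=True).item(); ps=[ctrl.capture('top'),ctrl.capture('scene')]
uv=[ctrl.landmark_of('stud_mid',p)[0] for p in ps]; print([(u['score'],u['point']) for u in uv])
print('tri',tri(ps,[u['point'] for u in uv]))
uv=[ctrl.landmark_of('valve_block',p)[0] for p in ps]; print('block',[(u['score'],u['point'],onz(p,u['point'],0)) for p,u in zip(ps,uv)])
for n in('pbox_e_mid','die_2_mid','pbox_b_mid'):
  for d in ctrl.landmark_of(n,ps[0])[:4]: print(n,round(d['score'],2),onz(ps[0],d['point'],30).round())
t,s=[p['img'] for p in ps]
np.save('w4.npy',ps,allow_pickle=True)
A=cv2.resize(t[265:335,395:470],(400,373),interpolation=cv2.INTER_CUBIC);B=cv2.resize(s[290:365,330:412],(400,366),interpolation=cv2.INTER_CUBIC)
cv2.imwrite('pics/blk.png',np.hstack([A[:366],B])[...,::-1])
E
```

```text
[(0.84, [435.9, 295.1]), (0.7, [369.0, 307.2])]
tri [ 474.22623764 -212.12922432   67.53231182]
block [(0.87, [427.7, 300.7], array([ 468.50995243, -211.62012715,    0.        ])), (0.93, [371.1, 335.8], array([ 470.28706732, -214.91695826,    0.        ]))]
pbox_e_mid 0.72 [648. -13.  30.]
die_2_mid 0.58 [495.  -8.  30.]
die_2_mid 0.27 [421.  20.  30.]
pbox_b_mid 0.87 [422.  21.  30.]
pbox_b_mid 0.63 [473. 333.  30.]
```

View pics/blk.png

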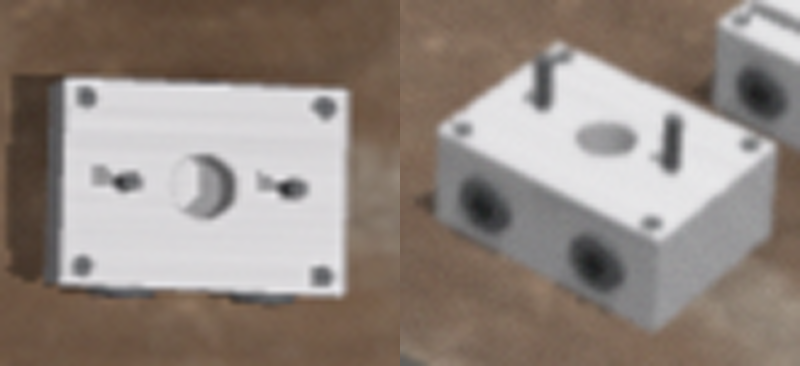

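```bash
python3 - <<'E'
from h import *
t,s=np.load('w4.npy',allow_pickle=True)
T=lambda x,y:(395+x/5.333,265+y/5.333); S=lambda x,y:(330+(x-400)/4.878,290+y/4.878)
hd=lambda d:np.arctan2(d[1],d[0]).round(3)
for n,pts,p in(('top',[T(63,78),T(348,90),T(344,296),T(60,287)],t),('scene',[S(438,128),S(560,40),S(775,148),S(658,240)],s)):
  w=np.array([onz(p,q,45)[:2] for q in pts]); print(n,w.round(1).tolist(),'mean',w.mean(0),[ (hd(w[(i+1)%4]-w[i]),np.linalg.norm(w[(i+1)%4]-w[i]).round(1)) for i in range(4)])
print('port',onz(t,T(204,187),45),onz(s,S(606,139),45))
a=tri([t,s],[T(138,181),S(541,60)]);b=tri([t,s],[T(303,188),S(673,117)]);print('tips',a,b,(a+b)/2,hd(a-b),np.linalg.norm(a-b))
for T_ in([472.5,329.5,190],): print(delta(T_))
print(t['R'],ctrl.sense()['joints'])
E
```

```text
top [[511.2, -160.6], [506.4, -272.6], [426.0, -269.0], [429.6, -158.1]] mean [ 468.29859171 -215.0606729 ] [(np.float64(-1.614), np.float64(112.1)), (np.float64(3.097), np.float64(80.5)), (np.float64(1.538), np.float64(111.0)), (np.float64(-0.031), np.float64(81.6))]
scene [[432.8, -159.7], [513.9, -162.8], [504.4, -274.0], [427.0, -269.4]] mean [ 469.53241557 -216.47133379] [(np.float64(-0.038), np.float64(81.2)), (np.float64(-1.656), np.float64(111.6)), (np.float64(3.082), np.float64(77.5)), (np.float64(1.518), np.float64(109.8))]
port [ 468.45613159 -215.14786157   45.        ] [ 468.13556607 -217.40489569   45.        ]
tips [ 469.58758812 -184.75448421   68.81209792] [ 467.29252829 -248.51910282   70.18019009] [ 468.4400582  -216.63679351   69.49614401] 1.535 63.820573190363795
(array([-1.000e-04, -3.000e-04, -1.196e-01]), array([0.0009, 0.0006, 0.    ]), 'heading', np.float64(2.5792))
[[-1.45827606e-03 -9.99959020e-01  8.93481850e-03]
 [-9.94214678e-01  4.90169662e-04 -1.07410116e-01]
 [ 1.07401334e-01 -9.03976130e-03 -9.94174651e-01]] [ 4.06202172e-01  5.91975041e-01  1.52515247e+00  6.78957250e-06
  1.02337447e+00 -6.02231080e-01]
```

The target is the studded block with its centre at (468.5, -216), stud line heading 1.533 and stud tips at z≈69.5, all consistent with the text. Now I lift.

send_rows(targets=[[1,0,0,-0.006,0,0,0],[1,0,0,-0.012,0,0,0],[1,0,0,-0.014,0,0,0],[1,0,0,-0.014,0,0,0],[1,0,0,-0.014,0,0,0],[1,0,0,-0.014,0,0,0],[1,0,0,-0.014,0,0,0],[1,0,0,-0.014,0,0,0],[1,0,0,-0.012,0,0,0],[1,0,0,-0.006,0,0,0]], squeeze=60)

```text
time_s: 13.95
eef_pos: [472.5, 329.8, 190.6]
ee_rot: [0.0, 0.277, 0.961, 0.0]
force: [0.3, 0.4, -4.4]
grip_width: 0.479
grip_force: 61.2
```

send_rows(targets=[[1,-0.01,-0.0165,0,0,0,0],[1,-0.018,-0.0295,0,0,0,0],[1,-0.0205,-0.033,0,0,0,0],[1,-0.0205,-0.033,0,0,0,0],[1,-0.0205,-0.033,0,0,0,0],[1,-0.0205,-0.033,0,0,0,0],[1,-0.0205,-0.033,0,0,0,0],[1,-0.0205,-0.033,0,0,0,0],[1,-0.0205,-0.033,0,0,0,0],[1,-0.0205,-0.033,0,0,0,0]])

```text
time_s: 15.2
eef_pos: [468.8, -36.7, 189.5]
ee_rot: [-0.0, 0.277, 0.961, -0.0]
force: [1.2, -0.5, -4.5]
grip_width: 0.479
grip_force: 61.6
```

```bash
python3 - <<'E'
from h import *
print(pose()[0],delta([468.5,-216,180]))
E
```

```text
[468.8170197  -36.6887268  189.50832398] (array([-0.0953, -0.1519,  0.0095]), array([-0.0004, -0.0007,  0.    ]), 'heading', np.float64(2.5793))
```

send_rows(targets=[[1,-0.019,-0.03,0,0,0,0],[1,-0.019,-0.03,0,0,0,0],[1,-0.019,-0.03,0,0,0,0],[1,-0.0165,-0.0265,0,0,0,0],[1,-0.014,-0.022,0,0,0,0],[1,-0.0075,-0.0129,0,0,0,0],[1,0,0,0,0,0,-0.065],[1,0,0,0,0,0,-0.066],[1,0,0,0,0,0,-0.066],[1,0,0,0,0,0,0]])

```text
time_s: 16.45
eef_pos: [469.1, -213.4, 189.6]
ee_rot: [-0.0, 0.182, 0.983, 0.0]
force: [-0.0, -0.8, -4.3]
grip_width: 0.473
grip_force: 61.7
```

```bash
python3 - <<'E'
from h import *
t,R=pose();print(t,delta([468.5,-216,150.4],2.579+.197),R.as_matrix()[:,2].round(4))
ps={n:ctrl.capture(n) for n in('wrist','top','scene')}
fz=t[2]-70.4
def dots(p,M,im):
  for X,th,zs,col in((t[:2],-.038,(fz,fz+10),(255,0,0)),(np.array([468.5,-216]),-.038,(70,),(0,200,0)),(np.array([468.5,-216]),-.038,(45,),(0,0,255))):
    c,s=np.cos(th),np.sin(th)
    for z in zs:
      for x,y in ([(26,48),(26,-48),(-26,48),(-26,-48),(0,32),(0,-32)] if col[0] else [(0,32),(0,-32)] if col[1] else [(40,55),(40,-55),(-40,55),(-40,-55)]):
        v=M@np.r_[proj(p,np.r_[X+[c*x-s*y,s*x+c*y],z]),1]; cv2.circle(im,tuple(int(round(i)) for i in v),2,col,-1)
out=[]
for n,w in dict(wrist=130,scene=50).items():
  p=ps[n]; u=proj(p,[468,-216,80]); k=200/w
  M=np.float32([[k,0,200-k*u[0]],[0,k,200-k*u[1]]]); im=cv2.warpAffine(p['img'],M,(400,400),flags=cv2.INTER_CUBIC); dots(p,M,im); out.append(im)
cv2.imwrite('pics/f1.png',np.hstack(out)[...,::-1])
E
```

```text
[ 469.09231593 -213.43750217  189.61786456] (array([-0.0004, -0.0026,  0.0392]), array([ 0.0002, -0.0006,  0.0003]), 'heading', np.float64(2.7763)) [-5.e-04  4.e-04 -1.e+00]
```

View pics/f1.png

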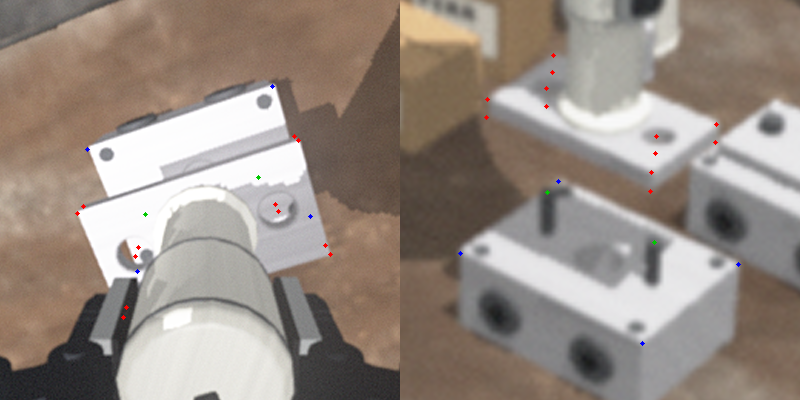

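Both views agree with the model. Block corners and stud tips lie on the blue and green dots, and flange holes on the red ones to about 1 mm. Now the final shift of 2.6 mm and 39 mm down.

send_rows(targets=[[1,-0.0002,-0.0013,0,0,0,0],[1,-0.0002,-0.0013,0,0,0,0],[1,0,0,0.006,0,0,0],[1,0,0,0.009,0,0,0],[1,0,0,0.009,0,0,0],[1,0,0,0.008,0,0,0],[1,0,0,0.005,0,0,0],[1,0,0,0.002,0,0,0],[1,0,0,0,0,0,0],[1,0,0,0,0,0,0]])

```text
time_s: 17.85
eef_pos: [469.0, -216.3, 151.1]
ee_rot: [0.0, 0.181, 0.983, -0.0]
force: [-0.4, 0.6, -4.2]
grip_width: 0.478
grip_force: 61.8
```

```bash
python3 - <<'E'
from h import *
t,R=pose();print(t,delta([468.5,-216,150.4],2.776))
ps={n:ctrl.capture(n) for n in('wrist','scene')}
fz=t[2]-70.4; out=[]
for n,w in dict(wrist=110,scene=36).items():
  p=ps[n]; u=proj(p,[468,-216,80]); k=200/w
  M=np.float32([[k,0,200-k*u[0]],[0,k,200-k*u[1]]]); im=cv2.warpAffine(p['img'],M,(400,400),flags=cv2.INTER_CUBIC)
  c,s=np.cos(-.038),np.sin(-.038)
  for pts,z,col in(([(26,48),(26,-48),(-26,48),(-26,-48),(0,32),(0,-32)],fz+10,(255,0,0)),([(0,32),(0,-32)],70,(0,220,0)),([(40,55),(40,-55),(-40,55),(-40,-55)],45,(0,0,255))):
    for x,y in pts:
      v=M@np.r_[proj(p,np.r_[np.array([468.5,-216])+[c*x-s*y,s*x+c*y],z]),1]; cv2.circle(im,tuple(int(round(i)) for i in v),2,col,-1)
  out.append(im)
cv2.imwrite('pics/f2.png',np.hstack(out)[...,::-1])
E
```

```text
[ 469.04398279 -216.31191133  151.07488357] (array([0.0006, 0.0001, 0.0007]), array([-0.0002,  0.0006,  0.0008]), 'heading', np.float64(2.7768))
```

View pics/f2.png

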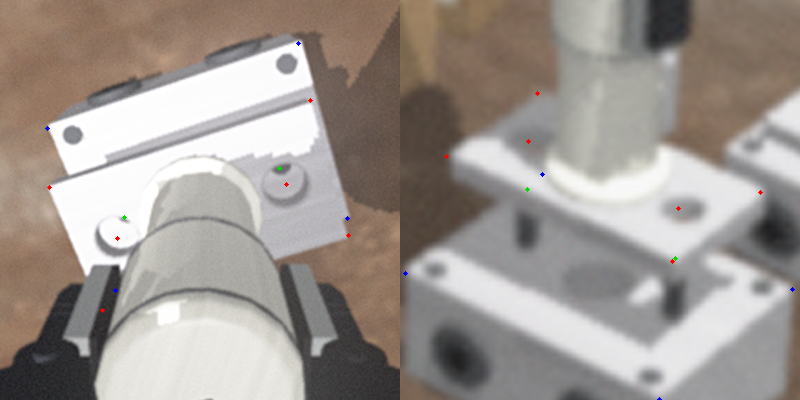

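```bash
python3 - <<'E'
from h import *
o=[]
for n in('wrist','scene'):
  p=ctrl.capture(n); u=proj(p,[468,-216,80]); w=dict(wrist=(75,50),scene=(40,60))[n]; c=u+(np.array([0,-30]) if n=='wrist' else 0)
  k=(400/(2*w[0])) ; k=5.3 if n=='wrist' else 5.3
  M=np.float32([[k,0,400-k*c[0]],[0,k,150-k*c[1]]]); o.append(cv2.warpAffine(p['img'],M,(800,300),flags=cv2.INTER_CUBIC))
  np.save(f'm_{n}.npy',[p,M],allow_pickle=True)
cv2.imwrite('pics/f3.png',np.vstack(o)[...,::-1])
E
```

```text
Traceback (most recent call last):
ValueError: setting an array element with a sequence. The requested array has an inhomogeneous shape after 1 dimensions. The detected shape was (2,) + inhomogeneous part.
```

```bash
python3 - <<'E'
from h import *
o=[]
for n in('wrist','scene'):
  p=ctrl.capture(n); u=proj(p,[468,-216,80]); c=u+(np.array([0,-30]) if n=='wrist' else np.array([0,8])); k=5.3
  M=np.float32([[k,0,400-k*c[0]],[0,k,150-k*c[1]]]); o.append(cv2.warpAffine(p['img'],M,(800,300),flags=cv2.INTER_CUBIC))
  p['M']=M; np.save(f'm_{n}.npy',p,allow_pickle=True)
cv2.imwrite('pics/f3.png',np.vstack(o)[...,::-1])
E
```

```text
(no output)
```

View pics/f3.png

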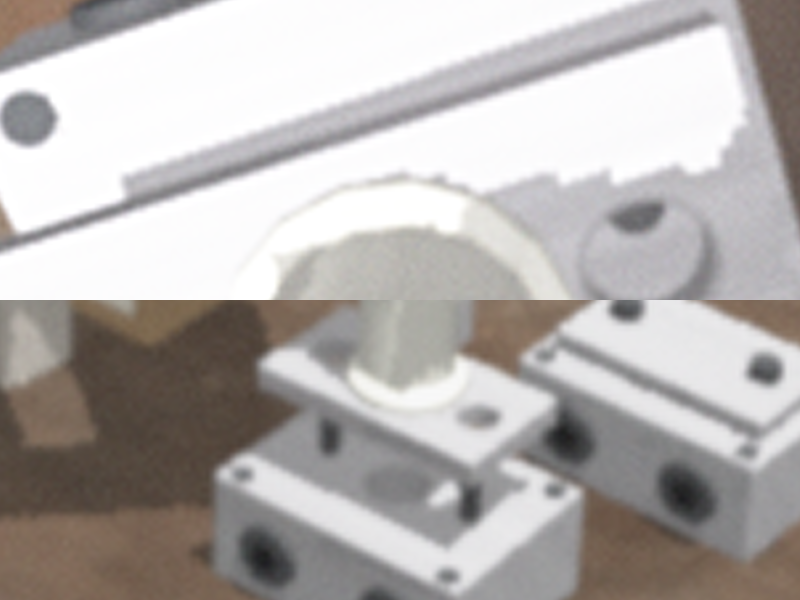

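```bash
python3 - <<'E'
from h import *
w=np.load('m_wrist.npy',allow_pickle=True).item(); s=np.load('m_scene.npy',allow_pickle=True).item()
def g(p,x,y,z): return onz(p,np.linalg.solve(p['M'][:,:2].astype(float),np.array([x,y])-p['M'][:,2]),z)[:2].round(1)
t=pose()[0]; fz=t[2]-70.4
c,sn=np.cos(-.038),np.sin(-.038); W=lambda x,y,C=(468.5,-216):(np.array(C)+[c*x-sn*y,sn*x+c*y]).round(1)
print('model holes',W(0,32,t[:2]),W(0,-32,t[:2]),'model studs',W(0,32),W(0,-32))
for z in(fz+10,): print('wrist hole',g(w,648,250,z))
print('wrist stud',g(w,637,203,70)); 
print('scene hole',g(s,478,117,fz+10),'stud bases',g(s,469,220,45),g(s,329,153,45))
print('top cover corners wrist', g(w,14,237,45),g(w,740,0,45))
E
```

```text
model holes [ 470.2 -184.3] [ 467.7 -248.2] model studs [ 469.7 -184. ] [ 467.3 -248. ]
wrist hole [ 468.2 -183.9]
wrist stud [ 468.6 -182.6]
scene hole [ 467.7 -249.4] stud bases [ 466.7 -248.4] [ 469.3 -184.4]
top cover corners wrist [ 448.6 -269.8] [ 453.2 -158.7]
```

Hole and stud agree to about 1 mm in both views. A final nudge of +0.8 mm in y, then it holds still.

send_rows(targets=[[1,0.0003,0.0008,0.0005,0,0,0],[1,0,0,0,0,0,0],[1,0,0,0,0,0,0],[1,0,0,0,0,0,0],[1,0,0,0,0,0,0],[1,0,0,0,0,0,0],[1,0,0,0,0,0,0],[1,0,0,0,0,0,0],[1,0,0,0,0,0,0],[1,0,0,0,0,0,0]])

```text
time_s: 19.35
eef_pos: [468.9, -215.4, 150.3]
ee_rot: [-0.0, 0.181, 0.983, 0.0]
force: [-0.3, 0.2, -3.9]
grip_width: 0.48
grip_force: 61.8
```

```bash
python3 - <<'E'
from h import *
print(pose()[0], ctrl.sense()['time_s'], ctrl.finish_job())
E
```

```text
the job is handed in; nothing more can be done
[ 468.91235584 -215.35760394  150.28809272] 19.35 None
```

Job handed in at 19.35 s, result not reported: the cartridge was turned about 2.48 rad counter-clockwise to face the reader (more than the stated 0.6–1.7), held still for over a second, then carried over the row and is now held upright about 10 mm above the stud tips, with its holes within about 1 mm of the studs.

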